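# Lock the red lid of the shop-air filter pot

## Robot

A 6-joint arm with a two-finger parallel gripper is mounted at the origin on the work surface. World frame = base frame: x ahead of the robot, y to its left, z up, the work surface at z = 0. Lengths are in m, angles in rad, forces in N, time in s.
With the tool pointing down it reaches from about 0.375 to 0.9 m from the base axis. Payload 3.1 kg.
Tool frame: the origin (TCP) lies between the finger pads; the fingertips stand 22 mm ahead of it and the grasp point (between the pads) lies 3 mm ahead of it; z points along the fingers, y is the line along which they close (so a half turn about z gives the same grasp; the last joint's range is limited). The gripper opens to 87 mm and grips with 3 to 60 N. Pads are 19 mm wide; open, the fingers measure 117 mm over their backs; the gripper's body (75 mm by 190 mm) begins 51 mm behind the grasp point.
Start: joints at [1.046, 0.527, 1.433, -0, 1.181, -0.178], TCP at [0.212, 0.588, 0.245] pointing down, gripper open.
Joint ranges: [-3.08, 3.08], [-0.75, 2.2], [0.22, 2.44], [-1.43, 4.57], [0, 2.65], [-2.85, 2.85]. Speed limits (rad/s): [2.79, 2.79, 3.14, 3.14, 3.14, 3.14].

## Interface

Orientations are given as a unit quaternion [x, y, z, w].
In Python, from rig import robot gives the robot as it stands.
- The arm moves only by the tool move_arm, never from a script. Its argument "series" is text: rows parted by semicolons, each of 6 numbers parted by spaces: the shift along the tool's x, y, z in mm, then the turn, a rotation vector about the tool's x, y, z in degrees. In form: dx dy dz ax ay az; .... A call has 1 to 8 rows; each row is the pose to reach, as a shift and turn from the pose commanded when the call began, along the tool's axes at that moment; what a row does not reach only later rows make up. A row lasts 1/12 s, in which the tool goes at most 41.7 mm and 7.16 degrees, less where a joint would pass 70% of its speed; a pose out of reach is approached as far as the arm can. A call with a gripper value outside its range is refused whole. "jaw" is the opening, from 0 (shut) to 1 (fully open), set as the call begins (left out, the last holds). The fingers move at their own pace and stop on an object; "newtons" is the grip in N (left out, the last holds). Time passes only in rows, so rows that repeat a pose let the fingers close. It gives the time, the measured TCP pose, the force, the opening and the grip force at its end, in the units of the state.
- robot.get_obs(): the state, without advancing time (a new reading comes with each control period).
- robot.camera(name): name is "scene" or "top" or "wrist"; returns a dict with "img" (420x560x3 uint8, red, green, blue), "mtx" (3x3 intrinsics, pixels), "world_to_cam" (4x4, takes a point from world to camera coordinates). Camera axes: x right, y down, z forward; pixel columns grow to the right and rows downward; lengths in m; the calibration is good to about 2 mm. A picture is of the moment at which its call begins. There is no depth.
- robot.hand_in(): hands the job in; it is judged then, once.
Trained networks look in a picture, given as the dict that the camera call returned (one of the last four; its "shot" number tells which), for a name from the list of things; names that differ only in an ending like _2 or _b are one class to them, and where a whole thing is asked for, a point or a joint stands for the part that bears it (a point fixed in the world has none). Each returns a list of dicts, best first, with "p" (0 to 1); they miss things now and then, are a little off and sometimes report something else, mostly with a low value. They report only what shows in the picture. A call takes as long as a camera call. They do not tell look-alikes from the thing itself.
- robot.search_frame(picture, thing): "xyz" ([x, y, z] in m, in world coordinates, good to about 4 mm: the middle of the surface that is visible of it).
- robot.tip_of(picture, thing): "xyz" ([x, y, z] in m, in world coordinates, good to about 4 mm: a listed point, or the origin of a listed thing).
The state is a dict: "time": time; "q": joint angles; "joint_velocities": joint speeds; "joint_torque": joint torques, N m; "position": TCP position; "tool_rot": TCP orientation; "ft_force": force on the tool from outside, world axes, zero at the start; "moment": the same for the moment, N m; "grip_width": finger opening in m; "grip_force": force on a finger pad.
Only numpy, scipy, OpenCV 4.12 (cv2) and the standard library are available. Lean on these libraries where they do the work, as an engineer would, in place of code of your own. Each camera call takes 0.05 s, during which the arm holds its last target. There are 200 camera calls.

## Task

The red lid of the air filter pot has been left undone: it stands in its mouth on the spring, with its lugs in the entry slots. First press it down against the spring, then turn it a quarter turn clockwise (seen from above) and let go so that it springs up and seats in its lock, with its handle lined up with the green marks. Leave the blue lid, which is already locked, as it is.

Things in the scene. Friction and masses are not known exactly. Their poses are not given: they have to be found in the camera images.
- red_lid_grip (a point): Centre of the red lid's handle: a level bar 52 mm long (x), 16 wide (y: grasp this), white stripe on top, 30 high (z up, the turning axis), over a red disc 31 mm below. The lid is loose, about 0.18 kg; two lugs on its 54 mm plug lie under the bar's ends. At the start it is upright, bar along the pot's x, this point 137 mm above the bench; locked, 134 mm, bar along the pot's y.
- red_pot: Filter pot with the red lid, bolted down: aluminium cylinder 98 mm across, 85 high, on a 130 x 120 mm plate. Origin: centre of its underside, on the bench; z up, the lid's axis. Entry slots along x, green marks (locked) along y. Pressed down, the lid turns clockwise seen from above to a stop at about 102 degrees; let go at 80 to 100 it springs up at least 4 mm into its notch. The other way it does not lock.
- red_pot_plunger (a joint): Spring plate inside the red pot that carries the lid's plug, in m: 0 at the start, negative as the lid is pressed down. The lid can turn only once pressed more than 7 mm (-0.007) and goes down at most 15 mm; 10 to 12 mm is good. The spring pushes up with 4 N at 0 and about 11 N at the bottom. Locked, it reads about -0.003.
- blue_lid_end (a point): Bystander: one end of the handle (52 mm bar, as the red one) of the blue lid, already locked on an equal pot, 134 mm above the bench. The bar's middle lies 24 mm from here, along this point's -x. The pots' axes are at least 200 mm apart; which is on the left varies.
Not all that is in view belongs to the job. There is more than one size of the part that bears red_lid_grip; the job needs the middle-sized.

How it is judged:
By the outcome, as a careful person would: the job done as asked, in the order asked, and still so for the second after the job is handed in, with the robot touching nothing.
It also fails if it takes over 32 s, if anything falls off the work surface, if the arm or the gripper's body presses on something with over 40 N, if the wrist force passes 120 N, or if a joint passes its speed limit or range.

## Working session

There is one attempt and no reset: what is moved stays moved. The work goes in short steps, Python scripts to look and compute and a tool call to move; the robot and the scene stay as the last step left them, time stands still between calls to the robot, and variables do not carry over. Pictures are saved under pics/ and viewed, at most 10 in all, crops included, and the job is handed in when it is done.

Besides the shell and the picture viewer there is one more tool, called as name(argument=value, ...) on one line, values as JSON. move_arm: Moves the arm, as the interface text tells. Its arguments: {"type":"object","properties":{"series":{"type":"string"},"jaw":{"type":"number"},"newtons":{"type":"number"}},"required":["series"]}

```bash
mkdir -p pics; python3 - <<'E'
from rig import robot
import cv2, numpy as np
for n in ("scene","top"):
    c=robot.camera(n); cv2.imwrite(f"pics/{n}0.png",c["img"][:,:,::-1])
    for t in ("red_lid_grip","red_pot","blue_lid_end"):
        for d in robot.tip_of(c,t)[:4]:
            p=c["world_to_cam"]@np.r_[d["xyz"],1]; u=c["mtx"]@p[:3]; print(n,t,round(d["p"],2),np.round(d["xyz"],3),np.round(u[:2]/u[2]))
o=robot.get_obs(); print(o["time"],o["position"],o["tool_rot"],o["grip_width"])
E
```

```text
scene red_lid_grip 0.95 [0.541 0.217 0.143] [401. 246.]
scene red_lid_grip 0.72 [0.591 0.032 0.121] [282. 252.]
scene red_lid_grip 0.71 [0.383 0.194 0.055] [390. 222.]
scene red_pot 0.84 [0.535 0.218 0.   ] [389. 299.]
scene blue_lid_end 0.58 [ 0.584 -0.164  0.133] [178. 222.]
top red_lid_grip 0.91 [0.533 0.214 0.138] [125. 170.]
top red_lid_grip 0.7 [0.386 0.196 0.058] [148. 268.]
top red_lid_grip 0.62 [0.592 0.036 0.121] [247. 134.]
top red_pot 0.92 [ 0.532  0.217 -0.002] [146. 182.]
top blue_lid_end 0.86 [ 0.583 -0.159  0.137] [378. 139.]
0.4 [0.21174657 0.58792041 0.24440184] [ 1.72043748e-01  9.85089298e-01 -1.47105675e-04 -5.19538772e-05] 0.08709887449256615
```

View pics/scene0.png

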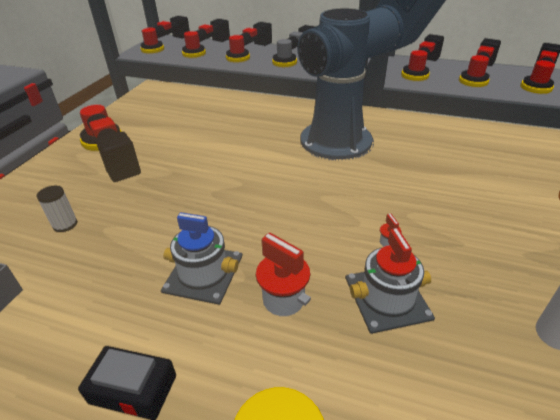

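View pics/top0.png

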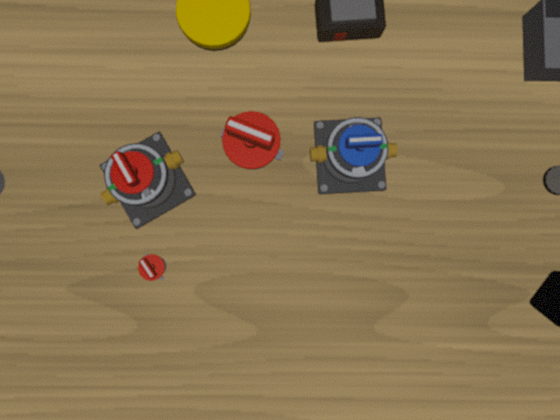

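Three candidates for red_lid_grip in the top view: (125,170) on the bolted pot, bar across the green marks; (250,135), larger, loose on its own base; (151,267), small, on the bench. The one on the pot fits: it is middle-sized and in a pot mouth with green marks. I'll confirm with a crop and measure the stripe.

```bash
cat > h.py <<'E'
import cv2, numpy as np
def ray(c,uv,z):
    T=c["world_to_cam"]; R,t=T[:3,:3],T[:3,3]; o=-R.T@t
    d=R.T@np.linalg.inv(c["mtx"])@np.r_[uv,1]; return o+d*(z-o[2])/d[2]
def stripe(c,guess,z,r=30):
    "white stripe on red handle near pixel guess -> centre, ends at height z"
    i=c["img"].astype(int); m=(i.min(2)>150)
    red=(i[:,:,0]>120)&(i[:,:,1]<70); m&=cv2.dilate(red.astype(np.uint8),np.ones((7,7)))>0
    k=np.zeros_like(m); u,v=map(int,guess); k[max(v-r,0):v+r,max(u-r,0):u+r]=1; m&=k
    n,l,s,_=cv2.connectedComponentsWithStats(m.astype(np.uint8)); b=1+np.argmax(s[1:,4])
    p=np.argwhere(l==b)[:,::-1].astype(np.float32)
    (cx,cy),(w,h),a=cv2.minAreaRect(p); bx=cv2.boxPoints(((cx,cy),(w,h),a))
    W=np.array([ray(c,x,z)[:2] for x in p]); ce=W.mean(0); e=np.linalg.svd(W-ce)[2][0]; s=(W-ce)@e
    mid=ce+e*(s.max()+s.min())/2
    return mid,np.degrees(np.arctan2(e[1],e[0])),s.max()-s.min(),len(p),(cx,cy)
E
python3 - <<'E'
from rig import robot
from h import *
c=robot.camera("top")
print(stripe(c,(125,170),.152))
# green marks
i=c["img"].astype(int); g=((i[:,:,1]>i[:,:,0]+40)&(i[:,:,1]>i[:,:,2]+30)).astype(np.uint8); g[:,210:]=0
n,l,s,ct=cv2.connectedComponentsWithStats(g)
for k in range(1,n): print(s[k],ct[k],ray(c,ct[k],.087))
cv2.imwrite("pics/crop.png",cv2.resize(c["img"][100:290,80:300,::-1],None,fx=3,fy=3,interpolation=2))
E
```

```text
(array([0.53477668, 0.21379952]), np.float64(-149.51422606309077), np.float64(0.04422407882414626), 80, (122.1661605834961, 167.40652465820312))
[154 158   9   7  40] [157.6   160.625] [0.55510598 0.17823773 0.087     ]
[108 184   7   7  27] [111.22222222 187.        ] [0.51279459 0.24933443 0.087     ]
```

View pics/crop.png

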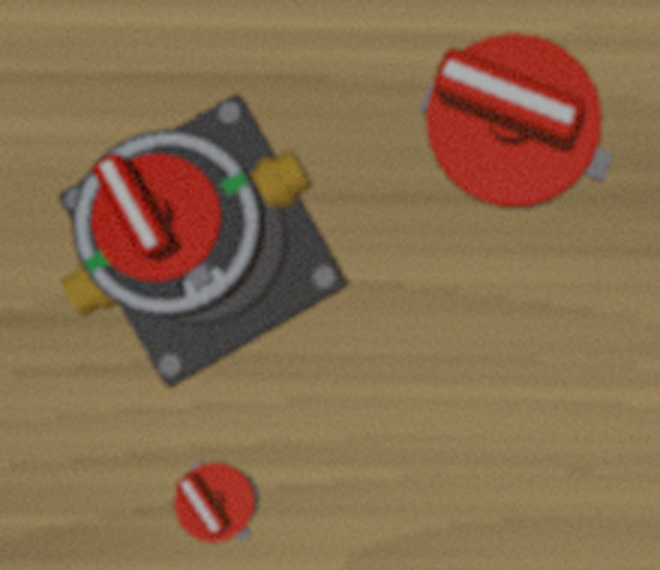

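The crop confirms it: the lid at crop (140,210) sits in the pot's mouth, bar perpendicular to the green marks, and its size is between the other two. Centre is about (0.534, 0.214), bar at 30.7°. I'm approaching with tool y at 120.7°, so the clockwise turn takes q6 from -99° to about -8°.

move_arm(series="-54 -30 4 0 0 -6.3; -108 -61 8 0 0 -12.6; -162 -91 12 0 0 -18.9; -215 -122 15 0 0 -25.3; -269 -152 19 0 0 -31.6; -323 -182 23 0 0 -38; -377 -213 27 0 0 -44.3; -430 -243 30 0 0 -50.6", jaw=1)

```text
time: 1.12
position: [0.4255, 0.3398, 0.2246]
tool_rot: [-0.266, 0.964, 0.0, 0.0]
ft_force: [0.0, 1.2, -0.3]
grip_width: 0.0869
grip_force: 0.0
```

move_arm(series="-7 -41 2 0 0 0; -14 -82 5 0 0 0; -21 -123 8 0 0 0; -29 -160 10 0 0 0; -29 -160 10 0 0 0; -29 -160 10 0 0 0")

```text
time: 1.62
position: [0.5322, 0.2164, 0.2143]
tool_rot: [-0.261, 0.965, 0.0, 0.0]
ft_force: [-0.2, -0.1, -0.0]
grip_width: 0.0867
grip_force: 0.0
```

```bash
python3 - <<'E'
from rig import robot
from h import *
from scipy.spatial.transform import Rotation as R
c=robot.camera("wrist"); o=robot.get_obs(); print(o["time"],o["position"],R.from_quat(o["tool_rot"]).as_matrix(),o["q"])
cv2.imwrite("pics/w1.png",c["img"][:,:,::-1])
p=c["world_to_cam"]@np.r_[.534,.214,.152,1]; u=c["mtx"]@p[:3]; u=u[:2]/u[2]; print(u)
try: print(stripe(c,u,.152,r=120))
except Exception as e: print(e)
for d in robot.tip_of(c,"red_lid_grip")[:2]: print(d)
E
```

```text
1.6667 [0.53071622 0.21758559 0.21422028] [[-8.62708353e-01 -5.05700766e-01 -1.01617961e-03]
 [-5.05701303e-01  8.62708566e-01  3.50137439e-04]
 [ 6.99602084e-04  8.15949846e-04 -9.99999422e-01]] [ 1.94065069e-01  4.95908578e-01  1.59502677e+00  6.21431682e-04
  1.05158697e+00 -1.90723440e+00]
[275.74126014 244.91692621]
(array([0.53345138, 0.21511316]), np.float64(30.56927406422773), np.float64(0.04573184035397752), 284, (277.5, 244.0))
{'xyz': [0.5965, 0.0343, 0.1181], 'p': 0.65}
{'xyz': [0.3841, 0.1938, 0.0578], 'p': 0.62}
```

View pics/w1.png

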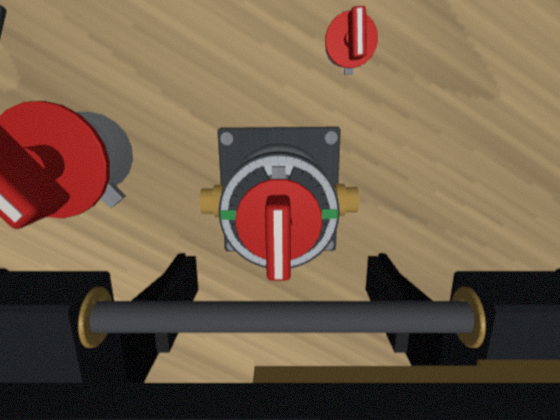

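The wrist view shows the red lid's stripe at (277,244), lined up with the tool x and between the fingers, with the green marks at (228,215) and (330,214). The two measurements agree to 2 mm. I'm lowering now, then closing.

move_arm(series="-1 -4 20 0 0 0; -1 -4 45 0 0 0; -1 -4 65 0 0 0; -1 -4 74 0 0 0; -1 -4 74 0 0 0; -1 -4 74 0 0 0")

```text
time: 2.22
position: [0.5329, 0.2163, 0.1406]
tool_rot: [-0.264, 0.965, 0.0, -0.0]
ft_force: [0.8, -0.8, 0.9]
grip_width: 0.0872
grip_force: 0.0
```

move_arm(series="0 0 0 0 0 0; 0 0 0 0 0 0; 0 0 0 0 0 0; 0 0 0 0 0 0; 0 0 0 0 0 0; 0 0 0 0 0 0; 0 0 0 0 0 0; 0 0 0 0 0 0", jaw=0, newtons=35)

```text
time: 2.88
position: [0.5336, 0.2152, 0.1405]
tool_rot: [-0.263, 0.965, 0.0, 0.0]
ft_force: [-0.0, -0.9, -0.9]
grip_width: 0.0416
grip_force: 0.0
```

move_arm(series="0 0 0 0 0 0; 0 0 0 0 0 0; 0 0 0 0 0 0; 0 0 0 0 0 0; 0 0 0 0 0 0; 0 0 0 0 0 0; 0 0 0 0 0 0; 0 0 0 0 0 0")

```text
time: 3.55
position: [0.5336, 0.2152, 0.1404]
tool_rot: [-0.263, 0.965, -0.0, 0.0]
ft_force: [-0.2, -0.2, -0.9]
grip_width: 0.0177
grip_force: 35.0
```

move_arm(series="0 0 2 0 0 0; 0 0 4 0 0 0; 0 0 6 0 0 0; 0 0 8 0 0 0; 0 0 10 0 0 0; 0 0 11.5 0 0 0; 0 0 11.5 0 0 0; 0 0 11.5 0 0 0")

```text
time: 4.22
position: [0.5339, 0.2151, 0.1295]
tool_rot: [-0.263, 0.965, -0.0, 0.0]
ft_force: [-0.4, -1.8, 7.4]
grip_width: 0.0176
grip_force: 35.0
```

```bash
python3 - <<'E'
from rig import robot
from h import *
o=robot.get_obs(); print({k:np.round(o[k],4) for k in("time","position","ft_force","moment","grip_width","grip_force")})
c=robot.camera("scene"); cv2.imwrite("pics/s1.png",cv2.resize(c["img"][170:340,300:480,::-1],None,fx=3,fy=3,interpolation=2))
E
```

```text
{'time': np.float64(4.2167), 'position': array([0.5339, 0.2151, 0.1295]), 'ft_force': array([-0.4104, -1.7886,  7.4086]), 'moment': array([-0.3102,  0.2159, -0.0015]), 'grip_width': np.float64(0.0176), 'grip_force': np.float64(35.0044)}
```

View pics/s1.png

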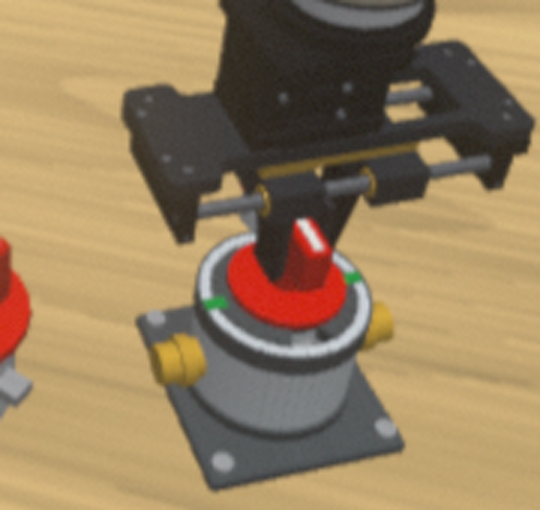

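The handle is held and the lid has gone down 11 mm. The 7.4 N force fits the spring less the lid's weight. Turning clockwise now.

move_arm(series="0 0 0 0 0 5; 0 0 0 0 0 11; 0 0 0 0 0 17; 0 0 0 0 0 23; 0 0 0 0 0 29; 0 0 0 0 0 35; 0 0 0 0 0 40; 0 0 0 0 0 45")

```text
time: 4.93
position: [0.5348, 0.2157, 0.1299]
tool_rot: [0.128, 0.992, 0.001, 0.002]
ft_force: [0.3, -0.6, 6.9]
grip_width: 0.0176
grip_force: 35.0
```

move_arm(series="0 0 0 0 0 6; 0 0 0 0 0 12; 0 0 0 0 0 18; 0 0 0 0 0 24; 0 0 0 0 0 30; 0 0 0 0 0 36; 0 0 0 0 0 41; 0 0 0 0 0 45.5")

```text
time: 5.6
position: [0.5349, 0.2157, 0.1299]
tool_rot: [0.502, 0.865, 0.001, 0.001]
ft_force: [-0.2, -1.1, 6.8]
grip_width: 0.0179
grip_force: 35.0
```

```bash
python3 - <<'E'
from rig import robot
from h import *
c=robot.camera("wrist"); o=robot.get_obs(); print({k:np.round(o[k],4) for k in("time","position","tool_rot","ft_force","moment","grip_width")})
print(np.degrees(2*np.arctan2(o["tool_rot"][1],o["tool_rot"][0]))-90)
c=robot.camera("scene"); cv2.imwrite("pics/s2.png",cv2.resize(c["img"][170:340,300:480,::-1],None,fx=3,fy=3,interpolation=2))
E
```

```text
{'time': np.float64(5.65), 'position': array([0.5349, 0.2157, 0.13  ]), 'tool_rot': array([0.5029, 0.8643, 0.0013, 0.0012]), 'ft_force': array([ 0.2973, -0.3439,  6.7518]), 'moment': array([-0.0637, -0.1029,  0.028 ]), 'grip_width': np.float64(0.0176)}
29.611234072016217
```

View pics/s2.png

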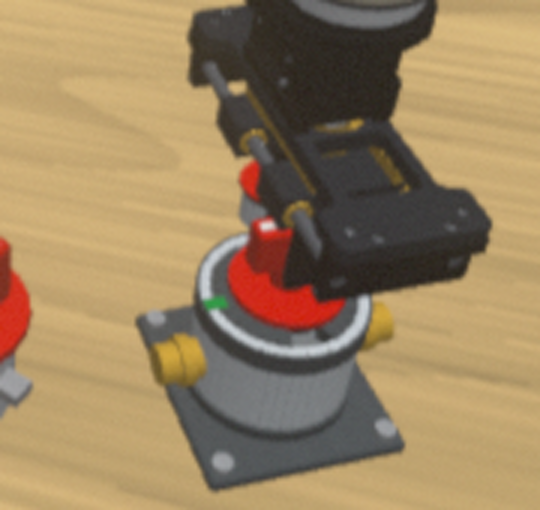

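The lid has turned 91° and its bar points at the green mark at (215,303). I'll ease up so the spring seats it, then open.

move_arm(series="0 0 -2 0 0 0; 0 0 -4 0 0 0; 0 0 -6 0 0 0; 0 0 -7 0 0 0; 0 0 -7 0 0 0; 0 0 -7 0 0 0")

```text
time: 6.2
position: [0.5347, 0.2156, 0.1362]
tool_rot: [0.5, 0.866, 0.001, 0.001]
ft_force: [2.0, 0.7, 3.5]
grip_width: 0.0175
grip_force: 35.0
```

move_arm(series="0 0 0 0 0 0; 0 0 0 0 0 0; 0 0 0 0 0 0; 0 0 0 0 0 0; 0 0 0 0 0 0; 0 0 0 0 0 0; 0 0 0 0 0 0; 0 0 0 0 0 0", jaw=0.7)

```text
time: 6.87
position: [0.5334, 0.2152, 0.1358]
tool_rot: [0.5, 0.866, -0.0, -0.0]
ft_force: [-0.8, -0.9, -0.1]
grip_width: 0.0586
grip_force: 0.0
```

Released. I'm raising straight up and then checking.

move_arm(series="0 0 -10 0 0 0; 0 0 -30 0 0 0; 0 0 -60 0 0 0; 0 0 -95 0 0 0; 0 0 -120 0 0 0; 0 0 -140 0 0 0; 0 0 -140 0 0 0; 0 0 -140 0 0 0")

```text
time: 7.53
position: [0.5341, 0.2154, 0.2778]
tool_rot: [0.5, 0.866, 0.001, 0.001]
ft_force: [-0.2, 0.4, -0.2]
grip_width: 0.0608
grip_force: 0.0
```

```bash
python3 - <<'E'
from rig import robot
from h import *
o=robot.get_obs(); print(o["time"],o["position"])
c=robot.camera("wrist")
p=c["world_to_cam"]@np.r_[.534,.2145,.149,1]; u=c["mtx"]@p[:3]; u=u[:2]/u[2]
try: print(stripe(c,u,.149,r=60))
except Exception as e: print(e)
a=c["img"][:,:,::-1]
s=robot.camera("scene"); b=cv2.resize(s["img"][170:340,300:480,::-1],(445,420),interpolation=2)
# height check: bar-top ends seen from the scene camera
cv2.imwrite("pics/f.png",cv2.resize(np.hstack([a,b]),(800,334)))
for d in robot.tip_of(s,"red_lid_grip")[:3]: print(d)
E
```

```text
7.5333 [0.53410415 0.21540703 0.27781343]
(array([0.53402559, 0.21533885]), np.float64(-59.4074147525064), np.float64(0.045676230116566116), 219, (281.5, 213.0))
{'xyz': [0.5381, 0.218, 0.1361], 'p': 0.98}
{'xyz': [0.3835, 0.1927, 0.0582], 'p': 0.96}
{'xyz': [0.5921, 0.0351, 0.1204], 'p': 0.75}
```

View pics/f.png

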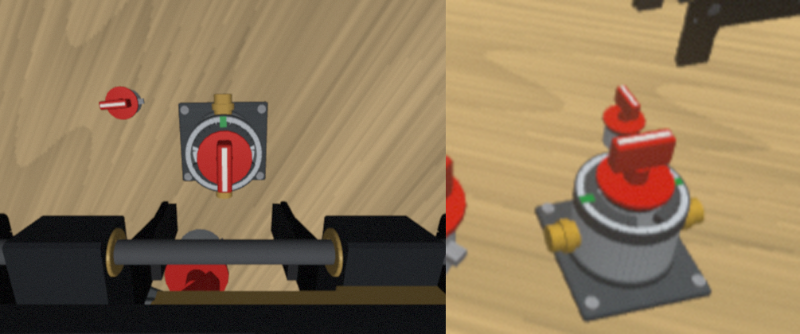

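The bar now lies at 120.6°, exactly 90° from where it started and in line with the green marks. The lid is level and has sprung up, and the gripper is clear.

```bash
python3 -c "
from rig import robot
print(robot.hand_in())"
```

```text
the job is handed in; nothing more can be done
None
```

I pressed the red lid down 11 mm, turned it clockwise 90° to line its handle up with the green marks, and let it spring up into its lock; the blue lid was not touched, and the job was handed in at about 7.5 s.

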